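# Lock the pen rest into the bench rail

### The arm

A 6-joint arm with a two-finger parallel gripper is mounted at the origin on the work surface. World frame = base frame: x ahead of the robot, y to its left, z up, the work surface at z = 0. Lengths are in mm, angles in rad, forces in N, time in s.
With the tool pointing down it reaches from about 350 to 875 mm from the base axis. Payload 4.2 kg.
Tool frame: the origin (TCP) lies midway between the tips of the shut fingers; the grasp point (between the pads) lies 19 mm behind it; x points along the fingers, y is the direction in which the jaws open and shut, and the axes are right-handed (so a half turn about x gives the same grasp; the last joint's range is limited). The gripper opens to 85 mm and grips with 20 to 120 N. Pads are 22 mm wide; open, the fingers measure 114 mm over their backs; the gripper's body (76 mm by 85 mm) begins 54 mm behind the grasp point. The pads swing forward as they close: fully open they stand 13 mm farther back than shut.
Start: joints at [-0.875, 0.385, 0.008, 0, -1.194, -0.259], TCP at [264.413, -566.29, 231.312] pointing down, gripper open.
Joint ranges: [-3.14, 3.14], [-1.21, 2.06], [-1.07, 1.41], [-3.16, 2.05], [-2.99, -0.16], [-3.1, 3.1]. Speed limits (rad/s): [2.79, 2.79, 3.14, 3.14, 3.14, 3.14].

### API

Orientations are given as a unit quaternion [x, y, z, w].
In Python, from bench import readout, imaging, arm gives the robot as it stands.
- The arm moves only by the tool arm_command, never from a script. Its argument "increments" is a list of rows, each a list of 3 entries, a list of its own where there are three numbers: the turn, a rotation vector about the world's x, y, z in degrees, then the shift along the world's x, y, z in mm, then the closure, from 0 (fully open) to 1 (shut). In form: [[[ax, ay, az], [tx, ty, tz], fingers], ...]. A call has exactly 5 rows; each row is the pose to reach, as a shift and turn from the pose measured when the call began; what a row does not reach only later rows make up. A row lasts 1/10 s, in which the tool goes at most 50 mm and 8.59 degrees, less where a joint would pass 70% of its speed; a pose out of reach is approached as far as the arm can. A call with a gripper value outside its range is refused whole. The fingers move at their own pace and stop on an object; the grip force is fixed at half the most. Time passes only in rows, so rows that repeat a pose let the fingers close, or fill a call up. It gives the time, the measured TCP pose, the force and the opening at its end, in the units of the state.
- readout.read_state(): the state, without advancing time (a new reading comes with each control period).
- imaging.get_image(name): name is "side" or "top"; returns (picture, depth): 400x640x3 uint8, blue, green, red; 400x640 float32, mm along the optical axis (not along the pixel's ray), 0 where there is no reading.
- imaging.camera_info(name): a dict with "vfov" (degrees; the focal length in pixels is half the picture's height over the tangent of half this angle, whatever the lens; pixels are square), "cx", "cy" (the principal point, pixels), "D" ([k1, k2, p1, p2, k3] as OpenCV has them; the pictures are not rectified), "eye" and "rotation" of the camera in the world. Camera axes: x right, y down, z forward; pixel columns grow to the right and rows downward; lengths in mm; the calibration is good to about 2 mm. A picture is of the moment at which its call begins. camera_info takes no time and is no camera call.
- arm.job_done(): hands the job in, once; it reports no verdict.
The state is a dict: "clock": time; "joints": joint angles; "joint_vel": joint speeds; "joint_efforts": joint torques, N m; "position": TCP position; "ee_rot": TCP orientation; "contact_force": force on the tool from outside, world axes, zero at the start; "wrist_torque": the same for the moment, N m; "gripper_width": finger opening in mm.
Only numpy, scipy, OpenCV 4.12 (cv2) and the standard library are available. Lean on these libraries where they do the work, as an engineer would, in place of code of your own. Each camera call takes 0.05 s, during which the arm holds its last target. There are 200 camera calls.

### The job

Fit the blue pen rest to the bench rail at the red mark: lift it out of the wooden block, lower its T-shaped foot into the rail's slot with the forks along the rail, press it down against its spring, turn it a quarter turn clockwise (seen from above) until it stops, and let it come up and lock with its forks across the rail. Feel your way in and use a light hand: never force the foot against the rail. Leave everything else where it is.

Things in the scene. Friction and masses are not known exactly. Their poses are not given: they have to be found in the camera images.
- rest_center (a point): Blue pen rest, loose, about 0.24 kg, 98 mm tall, standing in one hole of the wooden block. Point: middle of its grip block, 58 mm above the tip of its bolt end; z up, x along the forks. Grip block from 38 to 78 mm above the tip, 34 mm along x, 24 mm along y between its flat sides; two-pronged forks on top, on a beam 60 mm long, up to 98 mm. It is the same after a half turn.
- rest_nut (a point): Centre of the steel T-nut at the foot of the rest, 43.5 mm below the grip block's centre; same axes. 35 mm along x, 21 along y, 9 thick; the round bolt end, 6 mm across, stands 10 mm out below it. A 2.5 mm deep groove across each end of its top takes a lip edge of the rail. Two rounded corners let it turn clockwise only; the rail's walls stop it 90 to 95 degrees round.
- rest_collar (a joint): Black collar of the rest, 44 mm across, 8 thick, above the nut; it rests on the block's, later on the rail's top. Value: how far (m) it is pushed up the stem against its spring, 0 to 0.0080; at 0 its underside is 37.4 mm below the grip block's centre. 4 N starts it, 1 N more per mm. In the rail the nut is free to turn at 0.0060 or more; locked, the lips in its grooves, the value is 0.0030.
- rail_base: Plywood board 120 x 330 x 12 mm fixed to the table; origin at the centre of its underside, y along the rail, x across. On it, firmly bolted, a metal C-channel rail 41 mm wide and 41 high. Slotted bolt holes and rubber packing leave the rail parallel to the board, but up to 6.5 mm to either side (x) of its centre line and 0 to 6 mm above its face; neither is measured.
- slot_ref (a point): Point on the board's centre line 53 mm above its underside (the rail's top if unpacked), axes as the board's. The slot in the rail's top is 22 mm wide; its lips are turned down to 7 mm below the top, edges 2.5 mm thick; inside, 36 mm wide, 38 deep. Over 30 N going in, or 60 N on the walls at the end of the turn, damages it. A grey pen holder is locked in at y = +135 mm, forks across.
- mark_mid (a point): Red painted band 10 mm wide across the board, showing on both sides of the rail: where along the rail the pen rest belongs. The point lies on the band's centre line, on the board's top (12 mm above the table) and midway across the board; y along the rail.
- rack: Fixed light-wood block 70 x 200 x 30 mm that stores rail accessories in two rectangular holes 55 mm either side of its middle along y; origin at the centre of its underside.
- ring_post: Ring post in the block's other hole, to be left there: black collar, light-wood cone 26 mm wide at the foot, 78 mm tall in all, origin at its bottom, 9 mm above the table.
- wax_ring: Blue wax ring 26 mm across and 12 mm high lying on the board beside the rail; leave alone.
- glass: Drinking glass, 76 mm across, 125 mm tall; leave alone.
- phone: Black phone 75 x 155 x 9 mm lying flat; leave alone.
- mug: Black mug, 84 mm across, 95 mm tall; leave alone.
- wax_slab: Green wax slab 45 x 70 x 14 mm; leave alone.
- file: Hand file with a wooden handle, lying, about 230 mm long; leave alone.
- tin: Metal jar with a lid, 72 mm across, 58 mm tall; leave alone.
Mind the look-alikes: they are no part of the job. Leave any orange or pink look-alike of the part that bears rest_center alone.

How it is judged (in metres and radians):
On the way, in this order (a step that is already met when the one before it is completed fails the run):
1. the foot is lowered into the slot at the red mark, forks along the rail (y of rest_center in the frame of mark_mid between -0.012 and 0.012 m and x of rest_center in the frame of rail_base between -0.01 and 0.01 m and z of rest_center in the frame of rail_base below 0.0985 m and angle between the x axis of rest_center and the y axis of rail_base, either way round below 0.25 rad), for 0.1 s.
2. the rest is pressed down and turned a quarter turn, forks across the rail (y of rest_center in the frame of mark_mid between -0.012 and 0.012 m and x of rest_center in the frame of rail_base between -0.01 and 0.01 m and value of joint rest_collar above 0.005 m and angle between the x axis of rest_center and the x axis of rail_base, either way round below 0.26 rad), for 0.1 s.
At the end, for the whole second after the job is handed in: The pen rest is locked in the rail, still and let go: within 12 mm of the red mark along the rail, forks across it to 12 degrees, upright to 3 degrees, risen so that the lips sit in the nut grooves (collar pushed up 1.8 to 4.5 mm) (y of rest_center in the frame of mark_mid between -0.012 and 0.012 m and x of rest_center in the frame of rail_base between -0.01 and 0.01 m and value of joint rest_collar between 0.0018 and 0.0045 m and z of rest_center in the frame of rail_base below 0.096 m and angle between the x axis of rest_center and the x axis of rail_base, either way round below 0.21 rad and angle between rest_center's own z axis and vertical below 0.06 rad and linear speed of rest below 0.01 m/s); the robot touches nothing.
It fails at once if the foot is forced against the rail with more than 30 N while it is put in, before it is turned (contact force between rest and rail_base above 30 N and angle between the x axis of rest_center and the y axis of rail_base, either way round below 0.6 rad).
It fails at once if the pen rest is wrenched against the rail with more than 60 N (contact force between rest and rail_base above 60 N).
It fails at once if something else is moved by more than 25 mm (distance of any of ring_post, wax_ring, glass, phone, mug, wax_slab, file, tin from where it was at the start of the episode above 0.025 m).
It also fails if it takes over 51 s, if anything falls off the work surface, if the arm or the gripper's body presses on something with over 40 N, if the wrist force passes 120 N, or if a joint passes its speed limit or range.

## Working session

There is one attempt and no reset: what is moved stays moved. The work goes in short steps, Python scripts to look and compute and a tool call to move; the robot and the scene stay as the last step left them, time stands still between calls to the robot, and variables do not carry over. Pictures are saved under pics/ and viewed, about 8 in all and at most 12, crops included, and the job is handed in when it is done.

Besides the shell and the picture viewer there is one more tool, called by a JSON object that holds its "method" and its "body". arm_command: Moves the arm, as the interface text tells. Its arguments: {"type":"object","properties":{"increments":{"type":"array","items":{"type":"array"}}},"required":["increments"]}

```bash
mkdir -p pics; ls; cat > h.py <<'E'
import numpy as np, cv2
from bench import readout, imaging, arm
def cam(n):
    c=imaging.camera_info(n); f=200/np.tan(np.radians(c["vfov"])/2)
    K=np.array([[f,0,c["cx"]],[0,f,c["cy"]],[0,0,1.]])
    return K,np.array(c["D"],float),np.array(c["eye"],float),np.array(c["rotation"],float)
def rays(n,px):
    K,D,e,R=cam(n)
    u=cv2.undistortPoints(np.array(px,float).reshape(-1,1,2),K,D).reshape(-1,2)
    return e,np.c_[u,np.ones(len(u))]@R.T   # z-depth scaled
def plane(n,px,z):
    e,d=rays(n,px); return e+d*((z-e[2])/d[:,2])[:,None]
def cloud(n,dep):
    v,u=np.mgrid[:400,:640]; e,d=rays(n,np.c_[u.ravel(),v.ravel()])
    P=e+d*dep.reshape(-1,1); P[dep.ravel()==0]=np.nan
    return P.reshape(400,640,3)
E
python3 - <<'E'
from h import *
for n in ("top","side"):
    im,d=imaging.get_image(n); cv2.imwrite(f"pics/{n}0.png",im); np.savez(f"{n}0.npz",im=im,d=d)
    print(n,imaging.camera_info(n))
print(readout.read_state())
E
```

```text
pics
top {'vfov': 54.196257470896896, 'cx': 315.69360028798644, 'cy': 194.52696986094705, 'D': array([-0.02477612,  0.        ,  0.        ,  0.        ,  0.        ]), 'eye': array([ 367.20839227,  -33.85872815, 1164.74173056]), 'rotation': array([ 0.71325253, -0.69452533,  0.06617207, -0.06728042])}
side {'vfov': 43.24364803677189, 'cx': 318.294536010834, 'cy': 199.56728683745155, 'D': array([-0.10855242,  0.        ,  0.        ,  0.        ,  0.        ]), 'eye': array([  442.16207334, -1122.61403217,   965.90805503]), 'rotation': array([ 0.90122697, -0.04154357,  0.02851526, -0.4304079 ])}
{'clock': 0.1, 'joints': array([-8.75403562e-01,  3.85507142e-01,  6.74203842e-03, -4.35831932e-04,
       -1.19399366e+00, -2.58594689e-01]), 'joint_vel': array([-0.00076214, -0.00314714,  0.00244902,  0.00105265,  0.0008047 ,
       -0.00111707]), 'joint_efforts': array([-5.18300494e-04, -3.93319738e+01,  1.88929814e+01,  4.19787839e+00,
       -2.58906031e-03,  1.69005236e-07]), 'position': array([ 264.18866773, -565.83624918,  230.30625086]), 'ee_rot': array([-0.15246898,  0.69051314,  0.15383325,  0.69013053]), 'contact_force': array([ 0.41725006,  0.18738165, -0.67586504]), 'wrist_torque': array([ 0.03913456,  0.01131965, -0.00494936]), 'gripper_width': 85.00803443363505}
```

Rotation is a quaternion; fix that and view.

```bash
sed -i 's/^import numpy as np, cv2/&\nfrom scipy.spatial.transform import Rotation as Ro/; s/np.array(c\["rotation"\],float)/Ro.from_quat(c["rotation"]).as_matrix()/' h.py; python3 - <<'E'
from h import *
for n in("top","side"):
    K,D,e,R=cam(n); print(n,R.round(2).tolist())
E
```

```text
top [[0.03, -0.98, 0.19], [-1.0, -0.03, 0.0], [0.0, -0.19, -0.98]]
side [[0.99, -0.05, 0.09], [-0.1, -0.63, 0.77], [0.02, -0.78, -0.63]]
```

View pics/top0.png

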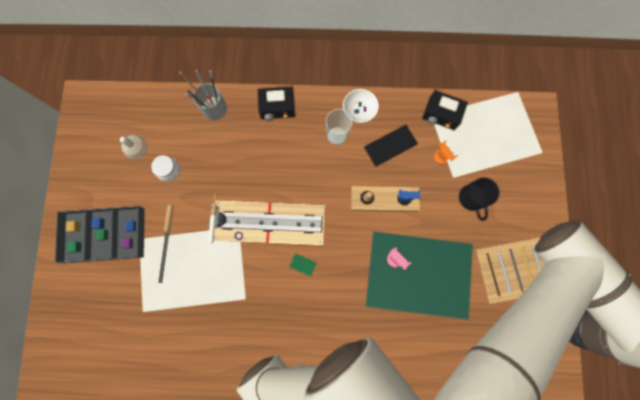

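View pics/side0.png

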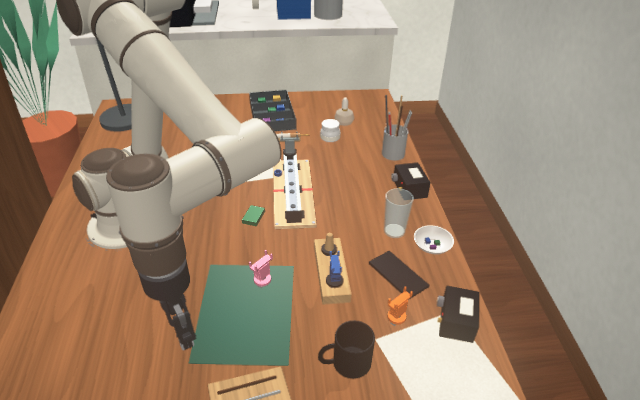

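Top view: the rest stands in the rack at about (408,197), and the rail with its red mark is at about (268,222). The grey holder is at the left, world +y. Next I'll enlarge both areas in both views.

```bash
python3 - <<'E'
from h import *
t=np.load("top0.npz")["im"]; s=np.load("side0.npz")["im"]
a=cv2.resize(t[185:260,200:333],None,fx=5,fy=5,interpolation=2)[:300]
a=cv2.resize(t[195:250,205:333],(600,258),interpolation=2)
b=cv2.resize(t[178:220,342:430],(600,286),interpolation=2)
cv2.imwrite("pics/c1.png",np.vstack([a,b]))
c=cv2.resize(s[150:230,265:325],(400,533),interpolation=2)
d=cv2.resize(s[228:304,310:360],(351,533),interpolation=2)
cv2.imwrite("pics/c2.png",np.hstack([c,d]))
E
```

```text
(no output)
```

View pics/c1.png

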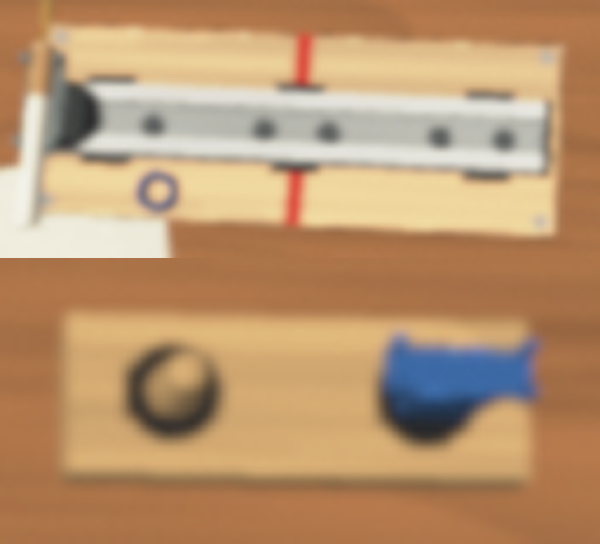

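View pics/c2.png

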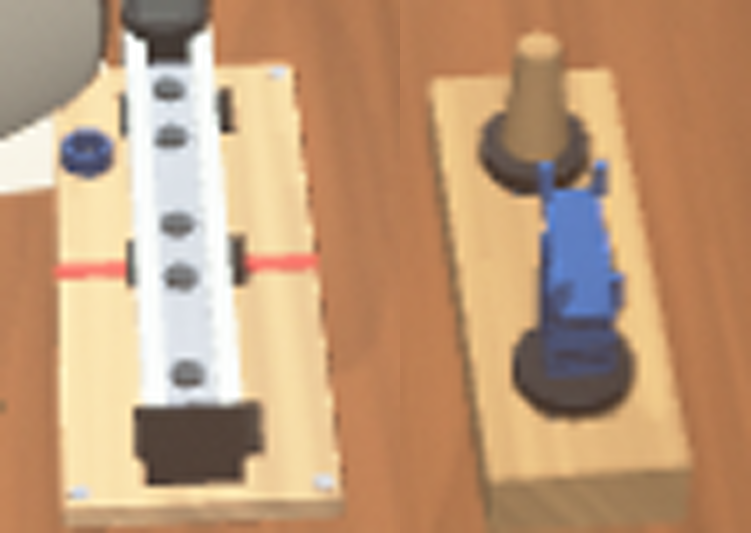

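```bash
python3 - <<'E'
from h import *
for n in("top","side"):
    z=np.load(n+"0.npz"); im,d=z["im"],z["d"]; P=cloud(n,d); hsv=cv2.cvtColor(im,cv2.COLOR_BGR2HSV)
    H,S,V=[hsv[...,i].astype(int) for i in range(3)]
    roi=np.zeros((400,640),bool); roi2=roi.copy()
    if n=="top": roi[195:250,208:333]=1; roi2[178:220,342:430]=1
    else: roi[150:230,265:325]=1; roi2[228:304,310:360]=1
    def stat(name,m):
        q=P[m]; q=q[np.isfinite(q).all(1)]
        print(n,name,m.sum(),"med",np.median(q,0).round(1),"p2",np.percentile(q,2,axis=0).round(1),"p98",np.percentile(q,98,axis=0).round(1))
    blue=roi2&(H>100)&(H<130)&(S>100)&(V>60)
    stat("blue",blue); stat("rack wood",roi2&(H>10)&(H<25)&(S<150)&(V>150)&(abs(P[...,2]-30)<8))
    red=roi&((H<6)|(H>172))&(S>150)&(V>150)
    stat("red",red)
    bd=roi&(H>12)&(H<28)&(S<160)&(V>190)&(abs(P[...,2]-12)<6)
    stat("board",bd)
    lip=roi&(S<40)&(V>190)&(P[...,2]>42)&(P[...,2]<70)
    stat("lip",lip)
    # board rect by intersecting color mask w/ plane z=12
    q=plane(n,np.argwhere(bd|red)[:,::-1],12)
    print("board rect",cv2.minAreaRect(q[:,:2].astype(np.float32)))
    rk=roi2&(H>10)&(H<25)&(S<150)&(V>150)&(abs(P[...,2]-30)<8)
    print("rack rect",cv2.minAreaRect(plane(n,np.argwhere(rk)[:,::-1],30)[:,:2].astype(np.float32)))
    q=P[lip]; vx=cv2.fitLine(q[:,:2].astype(np.float32),cv2.DIST_HUBER,0,.01,.01).ravel(); print("lip line",vx, np.degrees(np.arctan2(vx[1],vx[0])))
    b=plane(n,np.argwhere(red)[:,::-1],12); vx=cv2.fitLine(b[:,:2].astype(np.float32),cv2.DIST_HUBER,0,.01,.01).ravel(); print("red line",vx,np.degrees(np.arctan2(vx[1],vx[0])))
    bp=P[blue]; tp=bp[bp[:,2]>75]; print("blue>75",len(tp),np.median(tp,0),cv2.minAreaRect(tp[:,:2].astype(np.float32)))
    ys=np.argwhere(blue); print(np.percentile(bp[:,2],[2,10,25,50,75,90,98]).round(1))
E
```

```text
top blue 162 med [ 576.2 -287.3   92.5] p2 [ 568.1 -315.4   43.1] p98 [ 587.2 -262.4  102.4]
top rack wood 1178 med [ 574.9 -228.3   29.7] p2 [ 545.1 -330.9   24.7] p98 [ 614.1 -136.9   34.1]
top red 35 med [471.6 108.8  12.8] p2 [444.  106.    9.4] p98 [558.3 111.5  16.6]
top board 2422 med [478.1  93.4  11.9] p2 [442.  -51.1   7.5] p98 [559.8 262.   16.8]
top lip 671 med [488.3  89.5  58.1] p2 [476.  -38.4  52.2] p98 [518.2 222.9  62.4]
board rect ((501.58984375, 114.75981140136719), (339.5392761230469, 121.6322250366211), 89.09013366699219)
rack rect ((578.85888671875, -234.0819854736328), (71.79660034179688, 201.25393676757812), 0.213971808552742)
lip line [1.15178764e-01 9.93344784e-01 4.96767883e+02 8.98665466e+01] 83.38606
red line [ 9.9981260e-01 -1.9358313e-02  5.0148477e+02  1.0924703e+02] -1.1092188
blue>75 139 [ 577.65395054 -287.89122567   93.03487664] ((578.1140747070312, -288.4482116699219), (56.00800704956055, 20.645122528076172), 87.58074188232422)
[nan nan nan nan nan nan nan]
side blue 141 med [ 578.5 -291.    93.1] p2 [ 568.8 -320.1   87.1] p98 [ 587.4 -264.4  107.7]
side rack wood 1034 med [ 568.7 -257.8   29.4] p2 [ 544.4 -338.2   23.9] p98 [ 613.6 -140.7   33.8]
  return _methods._mean(a, axis=axis, dtype=dtype,
  ret = um.true_divide(
Traceback (most recent call last):
IndexError: index -1 is out of bounds for axis 0 with size 0
```

```bash
cat >> h.py <<'E'
def ortho(n,im,z,c,yaw,W,Hh,s):
    "rectified picture of plane z; columns along frame x, rows along frame y, s mm/px, centred on c"
    K,D,e,R=cam(n); u,v=np.meshgrid((np.arange(W)-W/2+.5)*s,(np.arange(Hh)-Hh/2+.5)*s)
    a=np.radians(yaw); X=np.c_[(c[0]+u*np.cos(a)-v*np.sin(a)).ravel(),(c[1]+u*np.sin(a)+v*np.cos(a)).ravel(),np.full(u.size,z)]
    p,_=cv2.projectPoints(X,cv2.Rodrigues(R.T)[0],-R.T@e,K,D)
    p=p.reshape(Hh,W,2).astype(np.float32)
    return cv2.remap(im,p[...,0],p[...,1],cv2.INTER_LINEAR)
E
python3 - <<'E'
from h import *
c=(500,106); 
out=[]
for n in("top","side"):
    im=np.load(n+"0.npz")["im"]
    A=ortho(n,im,12,c,-1.1,280,700,.5); out.append(A)
    B=ortho(n,im,58,c,-1.1,280,700,.5); out.append(B)
    # red band at z=12
    a=A.astype(int); red=(a[...,2]-np.maximum(a[...,0],a[...,1]))
    for lo,hi in((30,80),(200,250)):
        r=red[200:500,lo:hi].mean(1); r=np.clip(r-np.percentile(r,70)-10,0,None); ys=(np.arange(200,500)-350+.5)*.5
        print(n,"red y",lo,(r*ys).sum()/r.sum(),r.max())
    g=cv2.cvtColor(B,cv2.COLOR_BGR2GRAY)
    for k,(lo,hi) in enumerate(((150,250),(300,400),(400,500))):
        p=g[lo:hi].mean(0); print(n,"profile rows",lo,"x from -30:",p[80:200:4].round().astype(int).tolist())
    # board edges
    w=a[250:320].mean(0).mean(1); w2=a[380:550].mean(0).mean(1)
    for nm,ww in(("u",w),("d",w2)):
        gr=np.gradient(cv2.GaussianBlur(ww.reshape(1,-1),(0,0),3).ravel()); print(n,"board edges",nm,(gr[:50].argmax()-139.5)*.5,(230+gr[230:].argmin()-139.5)*.5)
cv2.imwrite("pics/ortho.png",np.hstack(out)[50:650,::2])
P=cloud("top",np.load("top0.npz")["d"]); im=np.load("top0.npz")["im"]
E
```

```text
top red y 30 3.0591451360244077 95.834
top red y 200 3.3272669457513686 89.66000000000001
top profile rows 150 x from -30: [208, 195, 183, 184, 202, 219, 226, 224, 214, 197, 179, 168, 165, 166, 170, 175, 180, 183, 190, 200, 214, 223, 226, 224, 217, 206, 197, 193, 194, 196]
top profile rows 300 x from -30: [157, 144, 149, 171, 199, 217, 223, 220, 207, 184, 161, 148, 145, 148, 156, 164, 172, 177, 185, 198, 213, 221, 220, 212, 189, 167, 156, 163, 174, 182]
top profile rows 400 x from -30: [203, 189, 177, 181, 201, 217, 222, 220, 212, 200, 188, 183, 181, 181, 182, 181, 180, 179, 183, 195, 211, 220, 222, 221, 215, 206, 199, 197, 198, 201]
top board edges u -59.25 61.75
top board edges d -59.25 61.25
side red y 30 1.6828562922638544 90.12
side red y 200 1.881861263429102 87.41399999999999
side profile rows 150 x from -30: [209, 188, 185, 215, 242, 252, 252, 250, 237, 218, 197, 189, 185, 185, 188, 196, 209, 219, 229, 239, 249, 252, 250, 235, 198, 158, 157, 166, 183, 195]
side profile rows 300 x from -30: [226, 226, 227, 235, 248, 251, 251, 249, 238, 223, 216, 212, 210, 209, 210, 214, 218, 224, 230, 241, 249, 251, 251, 246, 233, 219, 215, 214, 212, 214]
side profile rows 400 x from -30: [212, 176, 164, 210, 238, 251, 250, 247, 235, 210, 190, 177, 172, 171, 177, 188, 204, 221, 229, 240, 249, 250, 248, 226, 177, 130, 137, 159, 194, 211]
side board edges u -58.75 59.75
side board edges d -58.75 59.75
```

View pics/ortho.png

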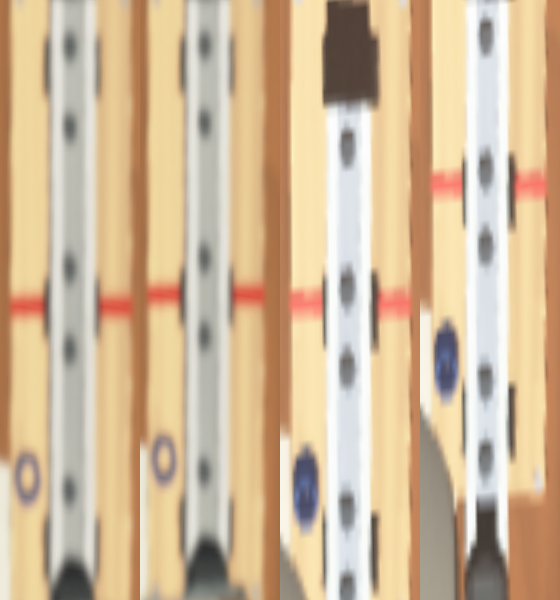

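Measured so far, with top and side views agreeing to about 1–2 mm:
- **Rest:** about (578, -288.5). Its top is at z ≈ 107, as expected with the collar on the block.
- **Rail:** top z ≈ 58, yaw about -1.1°.
- **Slot centre at the mark:** about (497.5, 108.5).

I'll move over the rest with the jaws along world x.

{"method": "arm_command", "body": {"increments": [[[0,0,8],[30,26,0],0],[[0,0,16],[60,52,0],0],[[0,0,24],[90,79,0],0],[[0,0,32],[120,106,0],0],[[0,0,40],[150,132,0],0]]}}

```text
clock: 0.6
position: [415.0, -432.4, 229.9]
ee_rot: [-0.381, 0.596, 0.383, 0.595]
contact_force: [0.2, -1.0, -0.3]
gripper_width: 85.0
```

{"method": "arm_command", "body": {"increments": [[[0,0,8],[38,34,-5],0],[[0,0,16],[78,68,-20],0],[[0,0,24],[118,104,-40],0],[[0,0,25],[150,132,-50],0],[[0,0,25],[150,132,-50],0]]}}

```text
clock: 1.1
position: [567.1, -296.6, 176.8]
ee_rot: [-0.501, 0.498, 0.505, 0.496]
contact_force: [-0.2, 0.4, 0.1]
gripper_width: 85.3
```

```bash
cat >> h.py <<'E'
def st():
    s=readout.read_state(); R=Ro.from_quat(s["ee_rot"]).as_matrix()
    print("t",round(s["clock"],2),"pos",s["position"].round(1),"yaw_y",round(np.degrees(np.arctan2(R[1,1],R[0,1])),2),"down",R[:,0].round(3),"F",s["contact_force"].round(1),"T",s["wrist_torque"].round(2),"w",round(s["gripper_width"],1),"j",s["joints"].round(2))
    return s
E
python3 -c "from h import *;st()"
```

```text
t 1.1 pos [ 567.1 -296.6  176.8] yaw_y -179.38 down [-0.006  0.002 -1.   ] F [-0.2  0.4  0.1] T [0.01 0.05 0.01] w 85.3 j [-0.23  0.45 -0.02 -0.   -1.1   0.24]
```

{"method": "arm_command", "body": {"increments": [[[0,0,-0.6],[11,8,-10],0],[[0,0,-0.6],[11,8,-40],0],[[0,0,-0.6],[11,8,-70],0],[[0,0,-0.6],[11,8,-90],0],[[0,0,-0.6],[11,8,-90],0]]}}

```text
clock: 1.6
position: [575.3, -288.3, 82.8]
ee_rot: [-0.495, 0.503, 0.504, 0.498]
contact_force: [0.4, 0.3, -1.2]
gripper_width: 85.6
```

```bash
python3 - <<'E'
from h import *
st()
s,d=imaging.get_image("side"); t,_=imaging.get_image("top")
a=cv2.resize(s[190:300,290:390],(500,550),interpolation=2); b=cv2.resize(t[160:225,360:460],(500,325),interpolation=2)
cv2.imwrite("pics/c3.png",np.hstack([a,np.vstack([b,np.zeros((225,500,3),np.uint8)])])[:, :800])
E
```

```text
t 1.6 pos [ 575.3 -288.3   82.8] yaw_y 179.89 down [-0.014  0.005 -1.   ] F [ 0.4  0.3 -1.2] T [-0.06  0.03  0.01] w 85.6 j [-0.21  0.55 -0.11 -0.   -0.92  0.21]
```

View pics/c3.png

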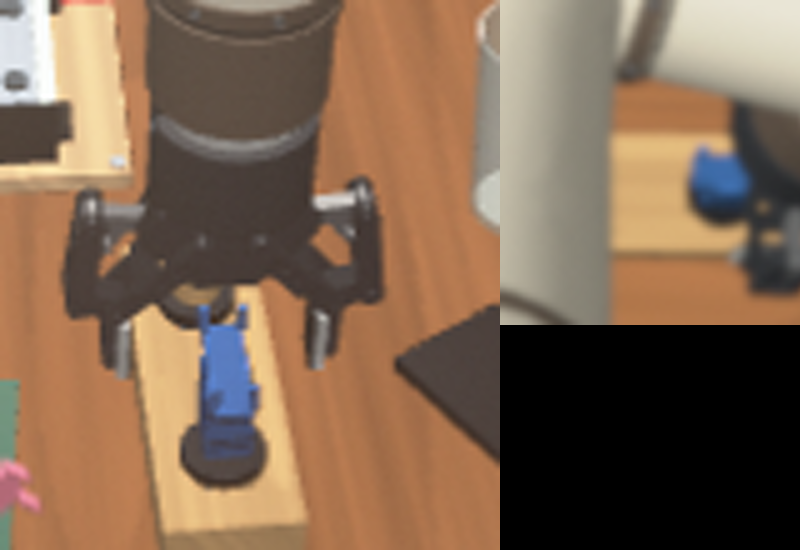

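The fingers straddle the rest and line up with it. In the side crop the fingertip midpoint is at about (219,372) and the beam at (228,375), so the rest is about +3 mm in x, as measured. I'll descend and close.

{"method": "arm_command", "body": {"increments": [[[-0.2,-0.5,0],[3,0,-8],0],[[-0.2,-0.5,0],[3,0,-18],0],[[-0.2,-0.5,0],[3,0,-28],0],[[-0.2,-0.5,0],[3,0,-33],0],[[-0.2,-0.5,0],[3,0,-33],0]]}}

```text
clock: 2.2
position: [580.3, -289.0, 52.6]
ee_rot: [-0.5, 0.501, 0.5, 0.5]
contact_force: [-0.3, 0.5, -0.1]
gripper_width: 85.4
```

```bash
python3 -c "from h import *;st()"
```

```text
t 2.2 pos [ 580.3 -289.    52.6] yaw_y 179.96 down [-0.    -0.001 -1.   ] F [-0.3  0.5 -0.1] T [ 0.05  0.04 -0.04] w 85.4 j [-0.21  0.59 -0.14  0.   -0.84  0.21]
```

{"method": "arm_command", "body": {"increments": [[[0,0,0],[-2,0.5,-3],0],[[0,0,0],[-2,0.5,-3],0],[[0,0,0],[-2,0.5,-3],0.3],[[0,0,0],[-2,0.5,-3],0.5],[[0,0,0],[-2,0.5,-3],0.55]]}}

```text
clock: 2.7
position: [578.5, -288.6, 49.9]
ee_rot: [-0.5, 0.5, 0.499, 0.5]
contact_force: [0.0, -0.7, 0.2]
gripper_width: 44.2
```

{"method": "arm_command", "body": {"increments": [[[0,0,0],[0,0,0],0.6],[[0,0,0],[0,0,0],0.7],[[0,0,0],[0,0,0],0.85],[[0,0,0],[0,0,0],1],[[0,0,0],[0,0,0],1]]}}

```text
clock: 3.2
position: [579.1, -288.7, 50.4]
ee_rot: [0.501, -0.5, -0.499, -0.5]
contact_force: [1.6, 0.5, 1.5]
gripper_width: 23.4
```

```bash
python3 -c "from h import *;st()"
```

```text
t 3.2 pos [ 579.1 -288.7   50.4] yaw_y 179.98 down [ 0.002 -0.002 -1.   ] F [1.6 0.5 1.5] T [ 0.09 -0.31  0.03] w 23.4 j [-0.21  0.59 -0.15  0.   -0.83  0.21]
```

{"method": "arm_command", "body": {"increments": [[[0,0,0],[0,0,8],1],[[0,0,0],[0,0,22],1],[[0,0,0],[0,0,45],1],[[0,0,0],[0,0,75],1],[[0,0,0],[0,0,100],1]]}}

```text
clock: 3.7
position: [578.3, -288.7, 152.4]
ee_rot: [0.5, -0.5, -0.499, -0.5]
contact_force: [1.1, -0.0, -1.6]
gripper_width: 22.5
```

{"method": "arm_command", "body": {"increments": [[[0,0,-0.3],[-5,20,12],1],[[0,0,-0.6],[-14,55,12],1],[[0,0,-0.9],[-24,95,12],1],[[0,0,-1.1],[-33,135,12],1],[[0,0,-1.1],[-42,175,12],1]]}}

```text
clock: 4.2
position: [534.7, -112.6, 165.0]
ee_rot: [-0.495, 0.506, 0.495, 0.505]
contact_force: [0.8, 0.9, -2.2]
gripper_width: 23.2
```

{"method": "arm_command", "body": {"increments": [[[0,0,0],[-8,40,0],1],[[0,0,0],[-16,80,0],1],[[0,0,0],[-25,120,0],1],[[0,0,0],[-33,160,0],1],[[0,0,0],[-39,190,0],1]]}}

```text
clock: 4.7
position: [494.1, 78.8, 165.8]
ee_rot: [-0.495, 0.506, 0.495, 0.504]
contact_force: [0.7, -0.4, -1.6]
gripper_width: 23.3
```

```bash
python3 -c "from h import *;st()"
```

```text
t 4.7 pos [494.1  78.8 165.8] yaw_y 178.87 down [-0.002 -0.002 -1.   ] F [ 0.7 -0.4 -1.6] T [ 0.   -0.09  0.02] w 23.3 j [ 0.48  0.24 -0.39  0.   -0.95 -0.5 ]
```

{"method": "arm_command", "body": {"increments": [[[0,0,0],[1,8,-8],1],[[0,0,0],[3,20,-20],1],[[0,0,0],[3.5,30,-40],1],[[0,0,0],[3.5,30,-50],1],[[0,0,0],[3.5,30,-50],1]]}}

```text
clock: 5.2
position: [496.3, 107.4, 113.6]
ee_rot: [-0.494, 0.508, 0.495, 0.502]
contact_force: [-0.5, 0.1, -2.3]
gripper_width: 23.4
```

```bash
python3 - <<'E'
from h import *
st()
s,d=imaging.get_image("side"); t,_=imaging.get_image("top"); np.savez("side1.npz",im=s,d=d)
a=cv2.resize(s[130:230,255:345],(495,550),interpolation=2); b=cv2.resize(t[170:250,215:325],(305,222),interpolation=2)
b=np.vstack([b,np.zeros((550-222,305,3),np.uint8)])
cv2.imwrite("pics/c4.png",np.hstack([a,b]))
E
```

```text
t 5.2 pos [496.3 107.4 113.6] yaw_y 178.8 down [-0.007 -0.005 -1.   ] F [-0.5  0.1 -2.3] T [-0.04 -0.03 -0.01] w 23.4 j [ 0.53  0.31 -0.43  0.   -0.83 -0.56]
```

View pics/c4.png

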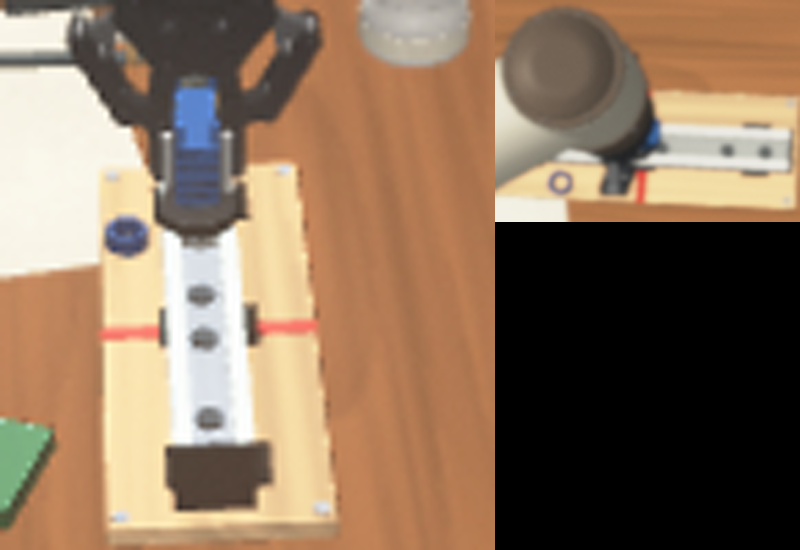

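Side view: the rest hangs upright just over the slot. The collar spans px 155–246 in the crop, and the band is visible below it. I'll measure its x against the slot in the same camera, so the bias cancels.

```bash
python3 - <<'E'
from h import *
im=np.load("side1.npz")["im"]; hsv=cv2.cvtColor(im,cv2.COLOR_BGR2HSV).astype(int); H,S,V=hsv[...,0],hsv[...,1],hsv[...,2]
m=(H>100)&(H<130)&(S>90)&(V>50)
def xat(px,y):
    e,d=rays("side",px); return e+d*((y-e[1])/d[:,1])[:,None]
for r in range(144,168,2):
    c=np.where(m[r,275:305])[0]+275
    if len(c): print("blue row",r,c.min(),c.max(),xat([[ (c.min()+c.max())/2,r]],98)[0].round(1),"width",(xat([[c.max()+.5,r]],98)-xat([[c.min()-.5,r]],98))[0,0].round(1))
g=cv2.cvtColor(im,cv2.COLOR_BGR2GRAY).astype(float)
for r in (166,167,168,169,170):
    print(r,g[r,278:306].astype(int).tolist())
# slot edges in side image at y=60..90 on z=58
for y in (20,50,80):
    X=ortho("side",im,58,(500,y),-1.1,140,16,.5); p=cv2.cvtColor(X,cv2.COLOR_BGR2GRAY).mean(0); print(y,"x from -35 step2",p[::4].astype(int).tolist())
E
```

```text
blue row 144 293 293 [503.7  98.  184.1] width 2.9
blue row 146 287 293 [495.   98.  177.7] width 20.1
blue row 148 287 293 [494.9  98.  170.9] width 20.1
blue row 150 287 293 [494.8  98.  164.1] width 20.2
blue row 152 287 294 [496.1  98.  157.1] width 23.1
blue row 154 287 293 [494.5  98.  150.2] width 20.3
blue row 156 287 294 [495.9  98.  143.2] width 23.3
166 [228, 229, 229, 228, 217, 84, 105, 94, 95, 91, 90, 89, 91, 89, 89, 89, 89, 87, 91, 87, 73, 109, 191, 217, 221, 224, 221, 217]
167 [228, 229, 230, 228, 217, 79, 95, 95, 94, 93, 87, 88, 92, 95, 96, 92, 88, 93, 92, 88, 71, 107, 187, 216, 221, 225, 221, 217]
168 [228, 230, 230, 228, 217, 77, 93, 95, 95, 94, 94, 91, 91, 91, 93, 95, 93, 93, 92, 83, 70, 105, 188, 216, 222, 225, 222, 218]
169 [170, 178, 215, 229, 218, 73, 75, 90, 95, 96, 95, 96, 94, 94, 95, 94, 94, 93, 86, 68, 70, 89, 158, 215, 221, 225, 223, 218]
170 [95, 99, 136, 196, 220, 131, 71, 72, 79, 93, 103, 95, 95, 94, 96, 99, 79, 69, 70, 119, 213, 211, 210, 215, 221, 224, 222, 218]
20 x from -35 step2 [228, 228, 227, 225, 225, 237, 252, 252, 251, 246, 235, 230, 226, 223, 224, 225, 226, 225, 224, 225, 230, 242, 252, 252, 250, 241, 220, 214, 210, 208, 208, 210, 214, 219, 222]
50 x from -35 step2 [171, 170, 166, 130, 127, 192, 231, 252, 251, 249, 237, 218, 195, 179, 165, 168, 178, 193, 209, 218, 226, 236, 245, 251, 248, 208, 152, 89, 91, 111, 145, 160, 169, 172, 173]
80 x from -35 step2 [229, 229, 229, 228, 229, 236, 245, 250, 252, 248, 237, 190, 140, 124, 121, 122, 122, 133, 153, 191, 212, 229, 247, 252, 251, 250, 232, 216, 214, 212, 210, 210, 214, 219, 222]
```

{"method": "arm_command", "body": {"increments": [[[0,0,0],[0,1,0],1],[[0,0,0],[0,1,0],1],[[0,0,0],[0,1,0],1],[[0,0,0],[0,1,0],1],[[0,0,0],[0,1,0],1]]}}

```text
clock: 5.8
position: [497.9, 109.0, 115.9]
ee_rot: [-0.495, 0.506, 0.495, 0.504]
contact_force: [-0.6, 0.2, -1.1]
gripper_width: 23.5
```

```bash
python3 -c "
from h import *
st()
imaging.get_image('side');st()
imaging.get_image('side');st()"
```

```text
t 5.8 pos [497.9 109.  115.9] yaw_y 178.81 down [-0.002 -0.003 -1.   ] F [-0.6  0.2 -1.1] T [-0.03  0.06  0.01] w 23.5 j [ 0.54  0.31 -0.43  0.   -0.83 -0.56]
t 5.85 pos [497.8 109.  115.8] yaw_y 178.81 down [-0.002 -0.003 -1.   ] F [-0.2 -0.8 -2.6] T [-0.03  0.03 -0.  ] w 23.3 j [ 0.54  0.31 -0.43  0.   -0.83 -0.56]
t 5.9 pos [497.8 109.  115.8] yaw_y 178.81 down [-0.002 -0.003 -1.   ] F [-0.2 -0.  -1.1] T [ 0.   -0.05 -0.01] w 23.3 j [ 0.54  0.31 -0.43  0.   -0.83 -0.56]
```

{"method": "arm_command", "body": {"increments": [[[0,0,0],[-0.5,0,-8],1],[[0,0,0],[-0.5,0,-16],1],[[0,0,0],[-0.5,0,-20],1],[[0,0,0],[-0.5,0,-22],1],[[0,0,0],[-0.5,0,-22],1]]}}

```text
clock: 6.4
position: [497.1, 108.9, 93.2]
ee_rot: [-0.495, 0.507, 0.495, 0.503]
contact_force: [-0.8, -0.6, -1.7]
gripper_width: 23.2
```

```bash
python3 - <<'E'
from h import *
im,_=imaging.get_image("side"); st()
g=cv2.cvtColor(im,cv2.COLOR_BGR2GRAY).astype(int)
for r in range(172,186,2): print(r,g[r,278:306].tolist())
np.savez("side2.npz",im=im)
E
```

```text
t 6.45 pos [497.3 109.   93.6] yaw_y 178.82 down [-0.003 -0.003 -1.   ] F [ 0.3  0.3 -2.1] T [ 0.05 -0.   -0.03] w 23.1 j [ 0.54  0.34 -0.46  0.   -0.78 -0.56]
172 [108, 88, 115, 126, 199, 218, 123, 97, 94, 91, 95, 96, 90, 90, 91, 95, 89, 92, 92, 100, 149, 215, 213, 214, 219, 224, 224, 220]
174 [87, 84, 82, 111, 200, 216, 92, 91, 95, 97, 95, 95, 96, 95, 95, 94, 93, 94, 90, 79, 132, 217, 213, 212, 217, 222, 224, 221]
176 [120, 158, 200, 227, 229, 223, 190, 100, 72, 73, 72, 77, 80, 82, 81, 75, 72, 69, 96, 185, 236, 216, 213, 211, 216, 222, 225, 221]
178 [228, 230, 231, 230, 228, 224, 223, 251, 250, 244, 105, 93, 80, 80, 93, 98, 143, 232, 250, 250, 238, 216, 213, 211, 214, 221, 225, 223]
180 [229, 231, 230, 230, 229, 228, 229, 244, 252, 249, 217, 198, 175, 156, 166, 198, 209, 243, 252, 251, 245, 218, 213, 211, 213, 220, 225, 223]
182 [229, 230, 230, 229, 229, 228, 230, 243, 252, 250, 236, 172, 136, 132, 137, 172, 222, 237, 252, 252, 250, 216, 214, 209, 211, 217, 224, 225]
184 [229, 230, 230, 229, 229, 228, 232, 249, 252, 251, 234, 141, 102, 109, 106, 131, 216, 220, 252, 252, 250, 227, 213, 210, 210, 217, 222, 225]
```

The bolt tip is inside the slot. I'll feel both walls with it to find the slot's centre.

{"method": "arm_command", "body": {"increments": [[[0,0,0],[3,0,0],1],[[0,0,0],[6,0,0],1],[[0,0,0],[7,0,0],1],[[0,0,0],[7,0,0],1],[[0,0,0],[7,0,0],1]]}}

```text
clock: 6.95
position: [504.3, 108.9, 93.6]
ee_rot: [-0.495, 0.507, 0.495, 0.504]
contact_force: [-0.2, -0.5, -2.2]
gripper_width: 23.1
```

{"method": "arm_command", "body": {"increments": [[[0,0,0],[1,0,0],1],[[0,0,0],[1,0,0],1],[[0,0,0],[1,0,0],1],[[0,0,0],[1,0,0],1],[[0,0,0],[1,0,0],1]]}}

```text
clock: 7.45
position: [505.3, 108.9, 93.6]
ee_rot: [-0.495, 0.507, 0.495, 0.504]
contact_force: [0.0, 1.0, -3.2]
gripper_width: 23.2
```

```bash
python3 -c "from h import *;st()"
```

```text
t 7.45 pos [505.3 108.9  93.6] yaw_y 178.82 down [-0.003 -0.003 -1.   ] F [ 0.   1.  -3.2] T [-0.05 -0.02  0.  ] w 23.2 j [ 0.53  0.35 -0.44  0.   -0.78 -0.55]
```

{"method": "arm_command", "body": {"increments": [[[0,0,0],[0.5,0,0],1],[[0,0,0],[1,0,0],1],[[0,0,0],[1,0,0],1],[[0,0,0],[1,0,0],1],[[0,0,0],[1,0,0],1]]}}

```text
clock: 7.95
position: [506.1, 108.9, 93.5]
ee_rot: [-0.495, 0.507, 0.495, 0.504]
contact_force: [-0.6, 0.7, -2.0]
gripper_width: 23.4
```

{"method": "arm_command", "body": {"increments": [[[0,0,0],[0.5,0,0],1],[[0,0,0],[1,0,0],1],[[0,0,0],[1,0,0],1],[[0,0,0],[1,0,0],1],[[0,0,0],[1,0,0],1]]}}

```text
clock: 8.45
position: [506.5, 108.7, 93.4]
ee_rot: [-0.494, 0.507, 0.495, 0.503]
contact_force: [-4.6, 1.4, -0.2]
gripper_width: 23.1
```

Contact on the +x wall at about 506.1. Next the other side, expected near 490.

{"method": "arm_command", "body": {"increments": [[[0,0,0],[-5,0.2,0],1],[[0,0,0],[-11,0.2,0],1],[[0,0,0],[-14,0.2,0],1],[[0,0,0],[-15,0.2,0],1],[[0,0,0],[-15,0.2,0],1]]}}

```text
clock: 8.95
position: [491.6, 109.0, 93.5]
ee_rot: [-0.495, 0.507, 0.495, 0.503]
contact_force: [0.4, 0.2, -1.5]
gripper_width: 23.4
```

{"method": "arm_command", "body": {"increments": [[[0,0,0],[-0.5,0,0],1],[[0,0,0],[-1,0,0],1],[[0,0,0],[-1,0,0],1],[[0,0,0],[-1,0,0],1],[[0,0,0],[-1,0,0],1]]}}

```text
clock: 9.45
position: [490.7, 109.0, 93.5]
ee_rot: [-0.495, 0.507, 0.495, 0.503]
contact_force: [-0.4, -0.2, -1.7]
gripper_width: 23.5
```

{"method": "arm_command", "body": {"increments": [[[0,0,0],[-0.5,0,0],1],[[0,0,0],[-1,0,0],1],[[0,0,0],[-1,0,0],1],[[0,0,0],[-1,0,0],1],[[0,0,0],[-1,0,0],1]]}}

```text
clock: 9.95
position: [489.9, 109.1, 93.6]
ee_rot: [-0.495, 0.507, 0.495, 0.504]
contact_force: [0.6, 0.4, -1.9]
gripper_width: 23.2
```

{"method": "arm_command", "body": {"increments": [[[0,0,0],[-0.5,0,0],1],[[0,0,0],[-1,0,0],1],[[0,0,0],[-1,0,0],1],[[0,0,0],[-1,0,0],1],[[0,0,0],[-1,0,0],1]]}}

```text
clock: 10.45
position: [489.5, 109.2, 93.8]
ee_rot: [-0.495, 0.506, 0.495, 0.504]
contact_force: [3.8, -0.6, -4.5]
gripper_width: 23.2
```

```bash
python3 -c "from h import *;st()"
```

```text
t 10.45 pos [489.5 109.2  93.8] yaw_y 178.83 down [-0.002 -0.003 -1.   ] F [ 3.8 -0.6 -4.5] T [-0.38 -1.5  -0.  ] w 23.2 j [ 0.54  0.33 -0.47  0.   -0.77 -0.57]
```

Symmetric contact puts the slot centre at x ≈ 498.0. I'll centre there and lower gently.

{"method": "arm_command", "body": {"increments": [[[0,0,0],[4,-0.3,0],1],[[0,0,0],[8.5,-0.3,0],1],[[0,0,0],[8.5,-0.3,0],1],[[0,0,0],[8.5,-0.3,0],1],[[0,0,0],[8.5,-0.3,0],1]]}}

```text
clock: 10.95
position: [497.6, 108.8, 93.6]
ee_rot: [-0.495, 0.507, 0.495, 0.504]
contact_force: [0.8, 0.8, -2.2]
gripper_width: 23.1
```

{"method": "arm_command", "body": {"increments": [[[-0.1,0,0],[0,0,-1],1],[[-0.1,-0.1,0],[0,0,-2],1],[[-0.1,-0.1,0],[0,0,-3],1],[[-0.1,-0.1,0],[0,0,-4],1],[[-0.1,-0.1,0],[0,0,-4],1]]}}

```text
clock: 11.45
position: [497.5, 108.8, 89.4]
ee_rot: [-0.496, 0.507, 0.494, 0.504]
contact_force: [0.2, -0.3, -1.9]
gripper_width: 23.2
```

```bash
python3 -c "from h import *;st()"
```

```text
t 11.45 pos [497.5 108.8  89.4] yaw_y 178.82 down [-0.001 -0.005 -1.   ] F [ 0.2 -0.3 -1.9] T [ 0.06  0.01 -0.02] w 23.2 j [ 0.54  0.35 -0.46  0.01 -0.77 -0.56]
```

{"method": "arm_command", "body": {"increments": [[[0.2,0,0],[0.5,0,0],1],[[0.2,0,0],[0.5,0,0],1],[[0.2,0,0],[0.5,0,-0.5],1],[[0.2,0,0],[0.5,0,-1],1],[[0.2,0,0],[0.5,0,-1.5],1]]}}

```text
clock: 11.95
position: [498.0, 108.8, 87.9]
ee_rot: [-0.495, 0.506, 0.495, 0.504]
contact_force: [-0.1, -0.2, -1.9]
gripper_width: 23.3
```

{"method": "arm_command", "body": {"increments": [[[0,0,0],[0,0,-0.5],1],[[0,0,0],[0,0,-1],1],[[0,0,0],[0,0,-1.5],1],[[0,0,0],[0,0,-1.5],1],[[0,0,0],[0,0,-1.5],1]]}}

```text
clock: 12.45
position: [498.0, 108.8, 86.4]
ee_rot: [-0.495, 0.506, 0.495, 0.504]
contact_force: [-0.4, -0.2, -2.6]
gripper_width: 23.6
```

```bash
python3 -c "from h import *;st()"
```

```text
t 12.45 pos [498.  108.8  86.4] yaw_y 178.82 down [-0.001 -0.001 -1.   ] F [-0.4 -0.2 -2.6] T [0.02 0.05 0.02] w 23.6 j [ 0.53  0.35 -0.46  0.   -0.76 -0.56]
```

{"method": "arm_command", "body": {"increments": [[[0,0,0],[0,0,-0.5],1],[[0,0,0],[0,0,-1],1],[[0,0,0],[0,0,-1.5],1],[[0,0,0],[0,0,-1.5],1],[[0,0,0],[0,0,-1.5],1]]}}

```text
clock: 12.95
position: [498.0, 108.7, 84.9]
ee_rot: [-0.495, 0.506, 0.495, 0.504]
contact_force: [-0.6, -0.1, -2.0]
gripper_width: 23.5
```

{"method": "arm_command", "body": {"increments": [[[0,0,0],[0,0,-0.5],1],[[0,0,0],[0,0,-1],1],[[0,0,0],[0,0,-1.5],1],[[0,0,0],[0,0,-1.5],1],[[0,0,0],[0,0,-1.5],1]]}}

```text
clock: 13.45
position: [498.0, 108.8, 83.3]
ee_rot: [-0.495, 0.506, 0.495, 0.504]
contact_force: [0.3, 0.1, -2.0]
gripper_width: 23.6
```

```bash
python3 -c "from h import *;st()"
```

```text
t 13.45 pos [498.  108.8  83.3] yaw_y 178.82 down [-0.001 -0.001 -1.   ] F [ 0.3  0.1 -2. ] T [-0.02  0.07  0.02] w 23.6 j [ 0.53  0.36 -0.47  0.   -0.75 -0.56]
```

{"method": "arm_command", "body": {"increments": [[[0,0,0],[0,0,-0.7],1],[[0,0,0],[0,0,-1.4],1],[[0,0,0],[0,0,-2],1],[[0,0,0],[0,0,-2],1],[[0,0,0],[0,0,-2],1]]}}

```text
clock: 13.95
position: [498.0, 108.8, 81.3]
ee_rot: [-0.495, 0.506, 0.495, 0.504]
contact_force: [-1.3, 0.4, -2.2]
gripper_width: 23.1
```

{"method": "arm_command", "body": {"increments": [[[0,0,0],[0,0,-0.7],1],[[0,0,0],[0,0,-1.4],1],[[0,0,0],[0,0,-2],1],[[0,0,0],[0,0,-2],1],[[0,0,0],[0,0,-2],1]]}}

```text
clock: 14.45
position: [498.0, 108.7, 79.3]
ee_rot: [-0.495, 0.506, 0.495, 0.504]
contact_force: [0.1, 0.3, -2.1]
gripper_width: 23.3
```

```bash
python3 -c "from h import *;st()"
```

```text
t 14.45 pos [498.  108.7  79.3] yaw_y 178.82 down [-0.001 -0.001 -1.   ] F [ 0.1  0.3 -2.1] T [-0.05 -0.04 -0.04] w 23.3 j [ 0.53  0.36 -0.47  0.   -0.74 -0.56]
```

The nut is past the top even for an unpacked rail, so it is in the slot with no side force. Next I'll bring the collar down to contact.

{"method": "arm_command", "body": {"increments": [[[0,0,0],[0,0,-0.7],1],[[0,0,0],[0,0,-1.4],1],[[0,0,0],[0,0,-2],1],[[0,0,0],[0,0,-2],1],[[0,0,0],[0,0,-2],1]]}}

```text
clock: 14.95
position: [498.1, 108.8, 77.6]
ee_rot: [-0.495, 0.506, 0.495, 0.504]
contact_force: [-0.9, -0.2, 2.8]
gripper_width: 23.5
```

```bash
python3 -c "from h import *;st()"
```

```text
t 14.95 pos [498.1 108.8  77.6] yaw_y 178.84 down [-0.001 -0.001 -1.   ] F [-0.9 -0.2  2.8] T [-0.05  0.38 -0.06] w 23.5 j [ 0.53  0.37 -0.47  0.   -0.74 -0.56]
```

Collar contact at TCP z ≈ 77.7, so the rail top is at about 58, as measured. I'll press about 7 mm, in two stages.

{"method": "arm_command", "body": {"increments": [[[0,0,0],[0,0,-1],1],[[0,0,0],[0,0,-2],1],[[0,0,0],[0,0,-3],1],[[0,0,0],[0,0,-4],1],[[0,0,0],[0,0,-4],1]]}}

```text
clock: 15.45
position: [498.1, 108.8, 73.9]
ee_rot: [-0.495, 0.506, 0.495, 0.504]
contact_force: [-2.7, 0.8, 6.2]
gripper_width: 23.6
```

```bash
python3 -c "from h import *;st()"
```

```text
t 15.45 pos [498.1 108.8  73.9] yaw_y 178.85 down [-0.001 -0.002 -1.   ] F [-2.7  0.8  6.2] T [-0.04  0.92  0.01] w 23.6 j [ 0.53  0.37 -0.47  0.   -0.73 -0.56]
```

{"method": "arm_command", "body": {"increments": [[[0,0,0],[-0.1,0,-1],1],[[0,0,0],[-0.2,0,-2],1],[[0,0,0],[-0.2,0,-3],1],[[0,0,0],[-0.2,0,-3],1],[[0,0,0],[-0.2,0,-3],1]]}}

```text
clock: 15.95
position: [498.2, 108.8, 71.7]
ee_rot: [-0.495, 0.505, 0.495, 0.504]
contact_force: [-2.7, 0.2, 8.5]
gripper_width: 23.2
```

```bash
python3 -c "from h import *;st()"
```

```text
t 15.95 pos [498.2 108.8  71.7] yaw_y 178.87 down [-0.    -0.002 -1.   ] F [-2.7  0.2  8.5] T [-0.09  0.99 -0.05] w 23.2 j [ 0.53  0.37 -0.48  0.   -0.72 -0.56]
```

{"method": "arm_command", "body": {"increments": [[[0,0,0],[-0.2,0,-1],1],[[0,0,-2],[-0.2,0,-1],1],[[0,0,-5],[-0.2,0,-1],1],[[0,0,-10],[-0.2,0,-1],1],[[0,0,-15],[-0.2,0,-1],1]]}}

```text
clock: 16.45
position: [499.5, 109.2, 72.0]
ee_rot: [-0.425, 0.565, 0.424, 0.566]
contact_force: [-0.0, 0.5, 8.7]
gripper_width: 23.4
```

```bash
python3 -c "from h import *;st()"
```

```text
t 16.45 pos [499.5 109.2  72. ] yaw_y 163.76 down [ 0.003 -0.001 -1.   ] F [-0.   0.5  8.7] T [-0.34  0.26  0.08] w 23.4 j [ 0.53  0.37 -0.48  0.   -0.72 -0.82]
```

{"method": "arm_command", "body": {"increments": [[[0,0,-3],[-1,0,-0.7],1],[[0,0,-8],[-1.2,0,-0.7],1],[[0,0,-14],[-1.2,0,-0.7],1],[[0,0,-20],[-1.2,0,-0.7],1],[[0,0,-25],[-1.2,0,-0.7],1]]}}

```text
clock: 16.95
position: [500.1, 109.4, 72.6]
ee_rot: [-0.292, 0.643, 0.29, 0.646]
contact_force: [0.0, -3.0, 7.7]
gripper_width: 23.5
```

```bash
python3 -c "from h import *;st()"
```

```text
t 16.95 pos [500.1 109.4  72.6] yaw_y 138.62 down [ 0.006 -0.002 -1.   ] F [ 0.  -3.   7.7] T [-0.61  0.14  0.1 ] w 23.5 j [ 0.54  0.37 -0.48  0.01 -0.72 -1.26]
```

{"method": "arm_command", "body": {"increments": [[[0,-0.3,0],[-1,0,-0.7],1],[[0,-0.3,0],[-1.5,0,-1.2],1],[[0,-0.3,0],[-1.5,0,-1.2],1],[[0,-0.3,0],[-1.5,0,-1.2],1],[[0,-0.3,0],[-1.5,0,-1.2],1]]}}

```text
clock: 17.45
position: [499.9, 109.5, 72.6]
ee_rot: [-0.294, 0.64, 0.289, 0.648]
contact_force: [0.3, -2.6, 9.2]
gripper_width: 23.4
```

```bash
python3 -c "from h import *;st()"
```

```text
t 17.45 pos [499.9 109.5  72.6] yaw_y 138.67 down [ 0.014 -0.001 -1.   ] F [ 0.3 -2.6  9.2] T [-0.54  0.29 -0.03] w 23.4 j [ 0.54  0.37 -0.49  0.01 -0.7  -1.27]
```

{"method": "arm_command", "body": {"increments": [[[0,0.4,0],[-1,-0.2,-0.8],1],[[0,0.9,0],[-2,-0.5,-1.6],1],[[0,0.9,0],[-3,-0.5,-2.2],1],[[0,0.9,0],[-3,-0.5,-2.2],1],[[0,0.9,0],[-3,-0.5,-2.2],1]]}}

```text
clock: 17.95
position: [499.9, 109.5, 72.2]
ee_rot: [-0.293, 0.643, 0.291, 0.645]
contact_force: [2.2, -2.0, 8.6]
gripper_width: 23.0
```

```bash
python3 -c "from h import *;st()"
```

```text
t 17.95 pos [499.9 109.5  72.2] yaw_y 138.77 down [ 0.004 -0.    -1.   ] F [ 2.2 -2.   8.6] T [-0.85 -0.48  0.03] w 23.0 j [ 0.53  0.37 -0.48  0.   -0.72 -1.26]
```

The pinned x fits the rest being gripped about 3 mm off the TCP axis along the pads: the TCP has to circle as I turn. I'll follow that arc and press a little deeper.

{"method": "arm_command", "body": {"increments": [[[0,0.2,0],[-0.5,0,-2.6],1],[[0,0.2,-5],[-0.3,-0.2,-3],1],[[0,0.2,-11],[-0.1,-0.4,-3],1],[[0,0.2,-18],[0.2,-0.7,-3],1],[[0,0.2,-25],[0.4,-1,-3],1]]}}

```text
clock: 18.45
position: [501.0, 109.4, 70.6]
ee_rot: [-0.145, 0.691, 0.144, 0.693]
contact_force: [-5.8, 3.0, 12.2]
gripper_width: 23.7
```

```bash
python3 -c "from h import *;st()"
```

```text
t 18.45 pos [501.  109.4  70.6] yaw_y 113.57 down [ 0.002 -0.    -1.   ] F [-5.8  3.  12.2] T [0.9  1.64 0.16] w 23.7 j [ 0.53  0.38 -0.47  0.   -0.72 -1.69]
```

{"method": "arm_command", "body": {"increments": [[[0,0,-3],[-0.6,-0.3,-1],1],[[0,0,-8],[-0.6,-0.6,-1],1],[[0,0,-13],[-0.5,-0.8,-1],1],[[0,0,-18],[-0.4,-1,-1],1],[[0,0,-21],[-0.4,-1.2,-1],1]]}}

```text
clock: 18.95
position: [500.7, 109.1, 70.7]
ee_rot: [-0.015, 0.706, 0.015, 0.708]
contact_force: [-5.2, 5.0, 10.7]
gripper_width: 23.3
```

```bash
python3 -c "from h import *;st()"
```

```text
t 18.95 pos [500.7 109.1  70.7] yaw_y 92.48 down [ 0.003  0.    -1.   ] F [-5.2  5.  10.7] T [1.33 1.91 0.22] w 23.3 j [ 0.53  0.38 -0.48  0.   -0.72 -2.06]
```

{"method": "arm_command", "body": {"increments": [[[0,0,-1],[-0.5,-0.5,-0.9],1],[[0,0,-2],[-0.5,-0.5,-0.9],1],[[0,0,-3],[-0.5,-0.5,-0.9],1],[[0,0,-4],[-0.5,-0.5,-0.9],1],[[0,0,-5],[-0.5,-0.5,-0.9],1]]}}

```text
clock: 19.45
position: [500.3, 109.4, 70.7]
ee_rot: [0.015, 0.706, -0.015, 0.708]
contact_force: [-6.0, 3.1, 10.9]
gripper_width: 23.3
```

```bash
python3 -c "from h import *;st()"
```

```text
t 19.45 pos [500.3 109.4  70.7] yaw_y 87.54 down [ 0.004  0.001 -1.   ] F [-6.   3.1 10.9] T [0.93 1.77 0.3 ] w 23.3 j [ 0.53  0.38 -0.48  0.   -0.71 -2.15]
```

{"method": "arm_command", "body": {"increments": [[[0,0,0],[0,0,0.5],1],[[0,0,0],[0,0,1.2],1],[[0,0,0],[0,0,2],1],[[0,0,0],[0,0,2.8],1],[[0,0,0],[0,0,2.8],1]]}}

```text
clock: 19.95
position: [500.2, 109.4, 73.6]
ee_rot: [0.015, 0.706, -0.015, 0.708]
contact_force: [-2.9, 0.7, 4.8]
gripper_width: 23.1
```

```bash
python3 - <<'E'
from h import *
st()
s,d=imaging.get_image("side")
cv2.imwrite("pics/c5.png",cv2.resize(s[130:230,255:345],(495,550),interpolation=2))
E
```

```text
t 19.95 pos [500.2 109.4  73.6] yaw_y 87.55 down [ 0.003  0.001 -1.   ] F [-2.9  0.7  4.8] T [0.23 1.06 0.11] w 23.1 j [ 0.53  0.37 -0.47  0.   -0.72 -2.15]
```

View pics/c5.png

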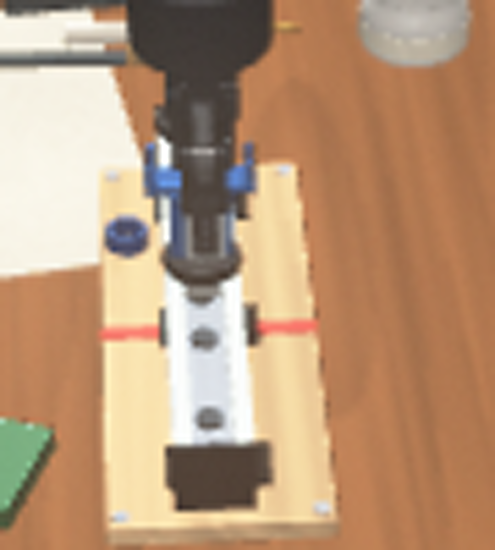

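Side view: the forks are across the rail, with the collar at about (203,258) in the crop. I'll check its y at collar height against the mark before letting go.

```bash
python3 - <<'E'
from h import *
print("collar",plane("side",[[255+203/5.5,130+258/5.5]],66),"bottom front", plane("side",[[255+203/5.5,130+282/5.5]],58))
print("band",plane("side",[[255+135/5.5,130+333/5.5],[255+287/5.5,130+327/5.5]],12))
E
```

```text
collar [[498.7989168 100.1685793  66.       ]] bottom front [[498.00878551  89.00794786  58.        ]]
band [[460.15480904 105.94040318  12.        ]
 [545.32567249 104.62789542  12.        ]]
```

Position agrees to within a few mm of a 12 mm tolerance. I'll let it rise the last bit, then open.

{"method": "arm_command", "body": {"increments": [[[0,0,0],[0,0,0.5],1],[[0,0,0],[0,0,1],1],[[0,0,0],[0,0,1.2],1],[[0,0,0],[0,0,1.2],1],[[0,0,0],[0,0,1.2],1]]}}

```text
clock: 20.5
position: [500.2, 109.4, 74.7]
ee_rot: [0.015, 0.706, -0.015, 0.708]
contact_force: [-1.1, 0.4, 2.4]
gripper_width: 23.2
```

```bash
python3 -c "from h import *;st()"
```

```text
t 20.5 pos [500.2 109.4  74.7] yaw_y 87.55 down [ 0.003  0.001 -1.   ] F [-1.1  0.4  2.4] T [0.2  0.71 0.09] w 23.2 j [ 0.53  0.37 -0.47  0.   -0.72 -2.15]
```

{"method": "arm_command", "body": {"increments": [[[0,0,0],[0,0,0.3],0.9],[[0,0,0],[0,0,0.3],0.6],[[0,0,0],[0,0,0.3],0.3],[[0,0,0],[0,0,0.3],0],[[0,0,0],[0,0,0.3],0]]}}

```text
clock: 21.0
position: [500.3, 109.4, 74.8]
ee_rot: [0.015, 0.706, -0.015, 0.708]
contact_force: [-1.1, -0.3, -0.6]
gripper_width: 76.3
```

{"method": "arm_command", "body": {"increments": [[[0,0,0],[0,0,0],0],[[0,0,0],[0,0,5],0],[[0,0,0],[0,0,20],0],[[0,0,0],[0,0,45],0],[[0,0,0],[0,0,80],0]]}}

```text
clock: 21.5
position: [499.2, 108.9, 154.6]
ee_rot: [0.015, 0.707, -0.016, 0.707]
contact_force: [1.8, 0.8, 1.3]
gripper_width: 85.7
```

{"method": "arm_command", "body": {"increments": [[[0,0,0],[-10,0,40],0],[[0,0,0],[-40,0,80],0],[[0,0,0],[-80,0,100],0],[[0,0,0],[-100,-30,100],0],[[0,0,0],[-100,-60,100],0]]}}

```text
clock: 22.0
position: [397.1, 48.6, 256.2]
ee_rot: [0.014, 0.706, -0.013, 0.708]
contact_force: [0.8, 0.2, -0.5]
gripper_width: 85.2
```

```bash
python3 - <<'E'
from h import *
st()
out=[]
for n in("top","side"):
    im,d=imaging.get_image(n); np.savez(n+"3.npz",im=im,d=d); P=cloud(n,d)
    hsv=cv2.cvtColor(im,cv2.COLOR_BGR2HSV).astype(int); H,S,V=hsv[...,0],hsv[...,1],hsv[...,2]
    with np.errstate(all="ignore"):
        m=(H>100)&(H<130)&(S>90)&(V>50)&(abs(P[...,0]-498)<60)&(abs(P[...,1]-108)<50)&(P[...,2]>112)
    q=P[m]; print(n,m.sum(),np.percentile(q,[2,50,98],axis=0).round(1).tolist(),cv2.minAreaRect(q[:,:2].astype(np.float32)))
    print(cv2.minAreaRect(plane(n,np.argwhere(m)[:,::-1],128)[:,:2].astype(np.float32)))
    c=im[190:255,205:335] if n=="top" else im[130:230,255:345]
    out.append(cv2.resize(c,(400,200) if n=="top" else (400,444),interpolation=2))
out[0]=np.vstack([out[0],np.zeros((244,400,3),np.uint8)])
cv2.imwrite("pics/c6.png",np.hstack(out))
E
```

```text
t 22.0 pos [397.1  48.6 256.2] yaw_y 87.74 down [ 0.003  0.001 -1.   ] F [ 0.8  0.2 -0.5] T [-0.09 -0.06 -0.02] w 85.2 j [ 0.53 -0.03 -0.45  0.   -1.15 -2.14]
top 60 [[499.2, 98.7, 113.7], [510.4, 108.2, 118.4], [523.9, 117.0, 122.0]] ((511.6072692871094, 107.78740692138672), (25.126895904541016, 19.19121551513672), 2.143455743789673)
((510.1459045410156, 106.03578186035156), (24.66652488708496, 18.74993324279785), 2.8140485286712646)
side 75 [[470.8, 94.9, 112.6], [493.9, 104.2, 118.3], [520.9, 115.9, 127.0]] ((495.8714599609375, 105.10958862304688), (22.905614852905273, 50.1956901550293), 86.82006072998047)
((495.02691650390625, 92.0426025390625), (25.638607025146484, 50.045475006103516), 85.47587585449219)
```

View pics/c6.png

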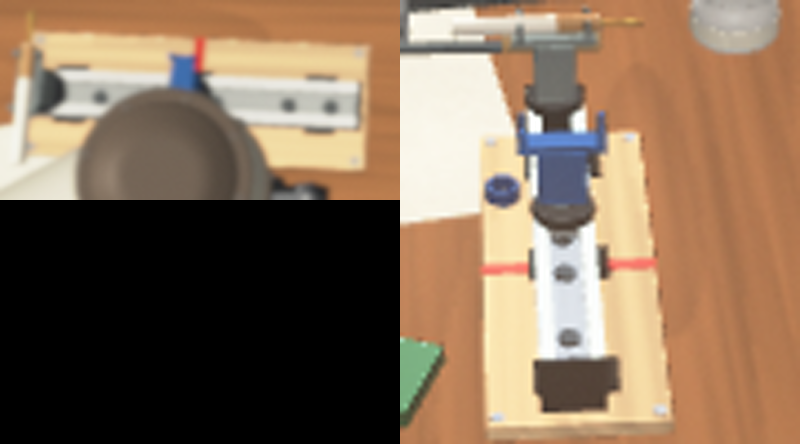

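Final check before handing in: the rest stands upright with its forks across the rail, free of the gripper. It is about 2 mm from the mark in both views. The beam surface is at z 118.3–118.4, and 118 is what a locked rest (collar at 3 mm) should give; unlocked would be 121.

```bash
python3 -c "from bench import arm;print(arm.job_done())"
```

```text
the job is handed in; nothing more can be done
None
```

The pen rest is in the rail at the red mark, turned clockwise and let go, and the job is handed in at about 22 s of the 51 s. No verdict is reported, so these are my own checks.

**What I did:** I lifted the rest from the block and felt both slot walls with the bolt end, with contact under 5 N, which put the slot centre at x ≈ 498.0. Then I lowered the nut in with no sideways force. I pressed it down 6–7.5 mm (at most about 14 N), turned it about 91°, let it rise, opened the gripper and backed away.

**Last checks:**
- **Forks and stance:** the forks are across the rail to about 1–3°, and the rest looks upright.
- **Position:** it sits about 2 mm from the mark along the rail, against a 12 mm limit.
- **Locking:** the beam surface is at z ≈ 118.3, and the tool height at release puts the collar about 3.4 mm up. Both fit the locked state.
- **Other objects:** the grey holder, wax ring and jar look unmoved in the last pictures. I did not check the rest one by one.

**What disagreed:**
- The two cameras differ by 1–3 mm along the rail.
- The rest was gripped about 3 mm off the tool axis. That caused up to about 6 N of side force in the turn until I followed the arc.
- I made one tilt correction of under 1° the wrong way during the turn and then undid it.
- I did not push as far as the turn's end stop; the 91° comes from the tool angle.

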